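# Bolt the guard and hold the run selector in its third notch

### The job

Run the screw down: slide the bolt on the station's clear guard fully home into its yellow keeper, and only then turn the black selector on the control box clockwise with the gripper's fingers, past its first and second notches, into the third (three red dots). The selector springs back when let go, so finish with the fingers still holding it in the third notch. Do not press the red emergency stop or lift the guard, and leave the tools and parts lying about where they are.

Things in the scene. Friction and masses are not known exactly. Their poses are not given: they have to be found in the camera images.
- bolt_knob (a point): On the axis of the slide bolt's black knob (18 mm diameter, 26 mm tall), 12 mm below its top, about 0.225 m above the table. z up, y along the bolt, away from the keeper. The bolt, a 12 mm steel rod, has its axis 36 mm below this point; guide saddles 32 mm or more away along y have their tops 23 mm below it. Pinch or push the knob.
- bolt (a joint): Slide of the bolt, m: 0 withdrawn, 0.060 fully home in the keeper (end stop); grows as the knob moves along -y of bolt_knob. Starts between 0 and 0.025; friction about 2 N, stays where it is left. Home means above 0.056.
- keeper_mouth (a point): Centre of the mouth of the yellow keeper (guard switch housing, 46 x 50 mm, 44 mm tall, black cap), fixed on the station's blue drive housing, on the bolt's line; the rod enters it along -y of this point. The keeper's top is 21 mm above this point.
- station: Screw run-in station on the table, left or right of the control box: base plate 280 mm (x) x 360 mm (y), blue drive housing at its -y end, clear chamber with a clear guard lid in an aluminium frame (top 173 mm above the table, 52 mm below bolt_knob). Origin at the centre of the underside; the bolt is at the front (-x). Fixed.
- lid (a joint): Angle of the guard lid, rad: 0 shut (as it starts, kept down by its own 1.4 kg), grows as its front edge lifts. It must stay shut, below 0.03.
- dial_grip (a point): On the upright axis of the selector, 0.121 m above the table, 12 mm below the top of its handle: a black bar 54 mm long (-23 to +31 mm along x), 14 mm wide, 30 mm tall, white pointer line at its +x end. Axes turn with the bar, z up. Below this point: hub top (12 mm radius) 17 mm, steel ring (22 mm radius) 28 mm, box top 31 mm.
- dial (a joint): Angle of the selector, rad: 0 at rest (green mark), grows clockwise seen from above. Notches at 0.39 (one dot), 0.79 (two dots), 1.18 (three red dots), end stop at 1.30; bumps between them at 0.2, 0.59 and 0.98 are felt. The return spring, 0.05 N m at 0 to 0.09 at the third notch, give or take 0.05 N m from the bumps, turns it back to 0 when let go.
- console: Grey control box, 160 mm (x) x 240 mm (y) x 90 mm high, white top panel; origin at the centre of its underside, front towards -x. Selector axis at x -5, y -50 mm; emergency stop at x 0, y +62 mm. At 0 the selector's pointer looks 34 degrees to the left (+y) of the box's +x, at the third notch 34 degrees to the right. Fixed.
- estop (a joint): Travel of the red mushroom emergency stop, m: 0 out, 0.006 fully pressed. To be left alone (below 0.003).
- estop_top (a point): Top of the red emergency-stop mushroom (38 mm diameter), about 0.121 m above the table.
- hexbolt: Steel hexagon bolt standing on its head on the table in front of the control box: 27 mm across, 75 mm tall; origin at the centre of its underside. Bystander.
- socket: Steel spanner socket standing on the table in front of the station: 28 mm diameter, 50 mm tall; origin at the centre of its underside. Bystander.
- bolt_bin: Small grey bin of bolts in front of the control box, 85 x 130 x 55 mm; origin at the centre of its underside. Bystander.
- ratchet: Ratchet with red grip lying in front of the robot, 216 mm long along its x axis, 34 mm high; origin near its middle, on the table. Bystander.
- driver: Blue and black cordless driver lying on its side, at the right of the table, 225 x 200 x 62 mm; origin on the table under the motor body. Bystander.
- beam: Piece of wooden beam with two bolt heads, at the front right of the table, 60 x 200 x 58 mm, long along its y axis; origin at the centre of its underside. Bystander.
- mallet: Rubber mallet with a wooden handle lying at the left of the table, 0.3 m long along its x axis, 65 mm high; origin on the table under the handle. Bystander.

How it is judged:
By the outcome, as a careful person would: the job done as asked, in the order asked, and still so for the second after the job is handed in, while the arm keeps its last pose, push and grip.
It also fails if it takes over 48 s, if anything falls off the work surface, if the arm or the gripper's body presses on something with over 40 N, if the wrist force passes 120 N, or if a joint passes its speed limit or range.

### The arm

A 6-joint arm with a two-finger parallel gripper is mounted at the origin on the work surface. World frame = base frame: x ahead of the robot, y to its left, z up, the work surface at z = 0. Lengths are in m, angles in rad, forces in N, time in s.
With the tool pointing down it reaches from about 0.35 to 0.925 m from the base axis. Payload 6.4 kg.
Tool frame: the origin (TCP) lies between the finger pads; the fingertips stand 17 mm ahead of it and the grasp point (between the pads) lies 2 mm behind it; z points along the fingers, y is the line along which they close (so a half turn about z gives the same grasp; the last joint's range is limited). The gripper opens to 94 mm and grips with 3 to 60 N. Pads are 16 mm wide; open, the fingers measure 119 mm over their backs; the gripper's body (75 mm by 177 mm) begins 78 mm behind the grasp point.
Start: joints at [-1.338, 0.245, 1.558, -0, 1.339, -0.174], TCP at [0.257, -0.597, 0.222] pointing down, gripper open.
Joint ranges: [-3.13, 3.13], [-1.02, 2.26], [0.13, 2.54], [-0.95, 4.09], [0.21, 2.88], [-2.74, 2.74]. Speed limits (rad/s): [2.57, 2.57, 3.14, 3.14, 3.14, 3.14].

### API

Orientations are given as a unit quaternion [x, y, z, w].
In Python, from cell import get_obs, grab_frame, get_calibration, job_done gives the robot as it stands.
- The arm moves only by the shell command python3 -m creep 'ROWS' [FORCE]. ROWS is a JSON object of lists of equal length, an entry for each row: "xyz": the shift along the world's x, y, z as a fraction of full scale, a list of three; "rotation": the turn, a rotation vector about the world's x, y, z as a fraction of full scale, a list of three; "grip": the gripper's target within -1 to 1 (shut at 1, half-way at 0, fully open at -1). In form: {"xyz": [[tx, ty, tz], ...], "rotation": [[rx, ry, rz], ...], "grip": [grip, ...]}. A call has 1 to 10 rows; each row shifts and turns the commanded pose from where the row before left it; what a row does not reach is not made up. Full scale, the value 1, is 0.04 m for a shift and 4 degrees for a turn. A row lasts 1/12 s, in which the tool goes at most 41.7 mm and 7.16 degrees, less where a joint would pass 70% of its speed; a pose out of reach is approached as far as the arm can. A call with a number of a shift or a turn outside -1 to 1 is refused whole. A call with a gripper value outside its range is refused whole. The fingers move at their own pace and stop on an object; FORCE is the grip in N (left out, the last holds). Time passes only in rows, so rows that do not move let the fingers close. It gives the time, the measured TCP pose, the force, the opening and the grip force at its end, in the units of the state.
- get_obs(): the state, without advancing time (a new reading comes with each control period).
- grab_frame(name): name is "scene" or "top" or "wrist"; returns (picture, depth): 384x512x3 uint8, blue, green, red; 384x512 float32, m along the optical axis (not along the pixel's ray), 0 where there is no reading.
- get_calibration(name): a dict with "fx", "fy", "cx", "cy" (pixels), "R" (3x3) and "t" (3): a world point X has camera coordinates R X + t. Camera axes: x right, y down, z forward; pixel columns grow to the right and rows downward; lengths in m; the calibration is good to about 2 mm. A picture is of the moment at which its call begins: read the wrist's pose just before it. get_calibration takes no time and is no camera call; for the wrist camera it gives the pose at the moment of the call.
- job_done(): hands the job in; it is judged then, once.
The state is a dict: "t": time; "qpos": joint angles; "dq": joint speeds; "joint_efforts": joint torques, N m; "tcp_pos": TCP position; "orientation": TCP orientation; "ft_force": force on the tool from outside, world axes, zero at the start; "wrist_torque": the same for the moment, N m; "width": finger opening in m; "gripper_force": force on a finger pad.
Only numpy, scipy, OpenCV 4.12 (cv2) and the standard library are available. Lean on these libraries where they do the work, as an engineer would, in place of code of your own. Each camera call takes 0.05 s, during which the arm holds its last target. There are 200 camera calls.

## Working session

There is one attempt and no reset: what is moved stays moved. The work goes in short steps, Python scripts to look and compute and a shell command to move; the robot and the scene stay as the last step left them, time stands still between calls to the robot, and variables do not carry over. Pictures are saved under pics/ and viewed, at most 10 in all, crops included, and the job is handed in when it is done.

```bash
mkdir -p pics
python3 - <<'E'
from cell import *
import cv2,numpy as np
o=get_obs();print(o)
for n in("top","scene"):
    p,d=grab_frame(n);cv2.imwrite(f"pics/{n}0.png",p);np.save(f"{n}_d.npy",d);c=get_calibration(n);print(n,c)
E
```

```text
{'t': 0.0, 'qpos': array([-1.33812810e+00,  2.45768885e-01,  1.55902739e+00,  4.87998766e-06,
        1.33869907e+00, -1.74099359e-01]), 'dq': array([ 0.00062389,  0.00143699, -0.00016604,  0.00024527,  0.00022214,
       -0.00157243]), 'joint_efforts': array([ 5.16550608e-04, -4.15832341e+01, -3.14600873e+01,  6.85163727e-02,
        3.32915888e-02, -1.32222231e-04]), 'tcp_pos': array([ 0.25703956, -0.59638941,  0.22136705]), 'orientation': array([ 9.79388383e-01,  2.01983884e-01, -2.54825806e-05, -9.51005928e-04]), 'ft_force': array([-0.0488518 ,  0.15320753, -0.2335795 ]), 'wrist_torque': array([-0.00711669,  0.01993129, -0.05177687]), 'gripper_force': 0.0, 'width': 0.09383192622661489}
top {'fx': 376.67454077641077, 'fy': 376.67454077641077, 'cx': 252.78368338741404, 'cy': 192.3255718553574, 'R': array([[-0.0255025 , -0.99963377, -0.00905304],
       [-0.98937416,  0.02653537, -0.14294977],
       [ 0.14313764,  0.00531127, -0.98968854]]), 't': array([0.02408945, 0.56279791, 1.54323523])}
scene {'fx': 379.50911661361255, 'fy': 379.50911661361255, 'cx': 258.22526383718974, 'cy': 195.57155516637073, 'R': array([[-0.96141291,  0.27503673,  0.00632567],
       [ 0.18123823,  0.65049634, -0.73756845],
       [-0.20697324, -0.70796138, -0.67524275]]), 't': array([0.52417545, 0.00886762, 1.7931302 ])}
```

View pics/top0.png

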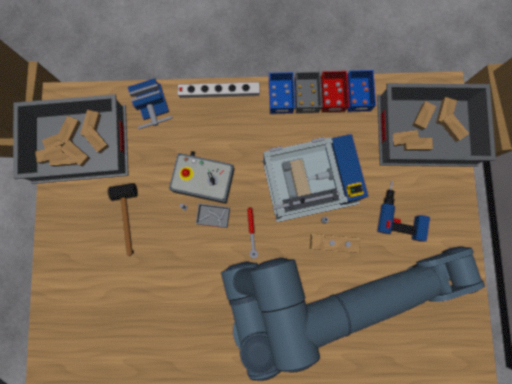

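View pics/scene0.png

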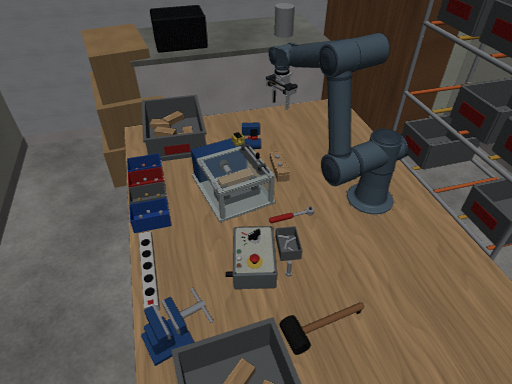

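The top view shows the console at about (202,177), with the e-stop at (186,173) and the selector at (211,180). The station is at about (315,178), with the yellow keeper at (355,190). I'll enlarge the console and station.

Run:
```python
import cv2,numpy as np
p=cv2.imread("pics/top0.png");s=cv2.imread("pics/scene0.png")
a=cv2.resize(p[145:225,160:260],(400,320),interpolation=cv2.INTER_CUBIC);b=cv2.resize(p[150:230,270:370],(400,320),interpolation=cv2.INTER_CUBIC)
c=cv2.resize(s[215:295,215:315],(400,280),interpolation=cv2.INTER_CUBIC);d=cv2.resize(s[125:195,200:300],(400,280),interpolation=cv2.INTER_CUBIC)
cv2.imwrite("pics/z0.png",np.vstack([np.hstack([a,b]),np.hstack([c,d])]))
```

```text
(no output)
```

View pics/z0.png

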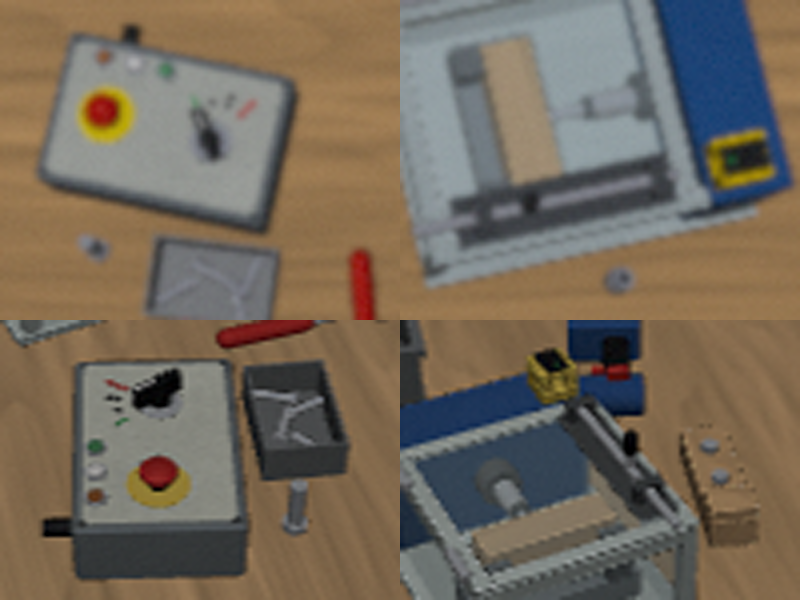

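The crops show the knob at top pixel (302,200) and scene pixel (257,155), and the yellow keeper on the blue housing. They also show the bar of the selector with its pointer at the green mark. Next I'll get rough positions.

```bash
cat > h.py <<'E'
from cell import *
import cv2,numpy as np
def ray(c,u,v,z):
    R=np.array(c["R"]);t=np.array(c["t"]);C=-R.T@t
    d=R.T@np.array([(u-c["cx"])/c["fx"],(v-c["cy"])/c["fy"],1.]);return C+d*(z-C[2])/d[2]
def tri(rs):
    A=np.zeros((3,3));b=np.zeros(3)
    for c,u,v in rs:
        R=np.array(c["R"]);C=-R.T@np.array(c["t"]);d=R.T@np.array([(u-c["cx"])/c["fx"],(v-c["cy"])/c["fy"],1.]);d/=np.linalg.norm(d)
        P=np.eye(3)-np.outer(d,d);A+=P;b+=P@C
    return np.linalg.solve(A,b)
def blobs(p,lo,hi,amin=8):
    m=cv2.inRange(cv2.cvtColor(p,cv2.COLOR_BGR2HSV),lo,hi);n,l,s,c=cv2.connectedComponentsWithStats(m)
    return [(c[i].round(1).tolist(),s[i].tolist()) for i in range(1,n) if s[i][4]>=amin]
E
python3 - <<'E'
from h import *
np.set_printoptions(precision=4,suppress=True)
T=get_calibration("top");S=get_calibration("scene")
p=cv2.imread("pics/top0.png")
print("yel",blobs(p,(22,150,120),(33,255,255)))
print("red",blobs(p[150:200,160:240],(0,180,100),(6,255,255)))
print("knob top",ray(T,302.3,200.2,.23),"tri",tri([(T,302.3,200.2),(S,257.5,155)]))
print("keeper",ray(T,355,189.5,.21),"tri",tri([(T,355.3,189),(S,238,139)]))
print("estop",ray(T,185.5,172.5,.121)); print("dial",ray(T,211.5,179,.125),tri([(T,211.5,179),(S,254.5,235)]))
# console corners
print("console",[ray(T,160+u/4,145+v/4,.09) for u,v in((75,37),(293,82),(265,228),(42,180))])
print("station lid front",[ray(T,u,v,.173) for u,v in((276,218),(345,203))])
E
```

```text
yel [([187.3, 174.4], [180, 167, 13, 13, 69]), ([354.0, 184.4], [348, 183, 13, 4, 21]), ([354.0, 193.2], [347, 189, 16, 8, 41])]
red [([25.4, 22.4], [23, 20, 6, 6, 30])]
knob top [ 0.5017 -0.1731  0.23  ] tri [ 0.5015 -0.1735  0.2233]
keeper [ 0.5392 -0.3745  0.21  ] tri [ 0.5421 -0.3825  0.1791]
estop [0.6395 0.2777 0.121 ]
dial [0.6093 0.1727 0.125 ] [0.6116 0.1747 0.1097]
console [array([0.7235, 0.3114, 0.09  ]), array([0.6698, 0.0866, 0.09  ]), array([0.5193, 0.1178, 0.09  ]), array([0.5747, 0.3448, 0.09  ])]
station lid front [array([ 0.4429, -0.0772,  0.173 ]), array([ 0.4934, -0.3429,  0.173 ])]
```

```bash
python3 -m creep '{"xyz":[[0,0,0.4],[0,0,0.4],[0,0,0.4],[0.1,0.2,0.4],[0.15,0.27,0.4],[0.15,0.27,0.4],[0.15,0.27,0.4],[0.15,0.27,0.4],[0.15,0.27,0.3],[0.15,0.27,0]],"rotation":[[0,0,1],[0,0,1],[0,0,1],[0,0,1],[0,0,1],[0,0,1],[0,0,1],[0,0,1],[0,0,1],[0,0,1]],"grip":[-1,-1,-1,-1,-1,-1,-1,-1,-1,-1]}'
python3 -m creep '{"xyz":[[0.15,0.27,0],[0.15,0.27,0],[0.15,0.27,0],[0.15,0.27,0],[0.15,0.27,0],[0.15,0.27,0],[0.15,0.27,0],[0.15,0.27,0],[0.15,0.27,0],[0.15,0.27,0]],"rotation":[[0,0,1],[0,0,1],[0,0,1],[0,0,1],[0,0,1],[0,0,1],[0,0,1],[0,0,1],[0,0,1],[0,0,1]],"grip":[-1,-1,-1,-1,-1,-1,-1,-1,-1,-1]}'
python3 -m creep '{"xyz":[[0.15,0.27,0],[0.15,0.27,0],[0.15,0.27,0],[0.15,0.27,0],[0.15,0.27,0],[0.15,0.27,0],[0.15,0.27,0],[0.15,0.27,0],[0.15,0.27,0],[0.15,0.27,0]],"rotation":[[0,0,1],[0,0,1],[0,0,1],[0,0,1],[0,0,1],[0,0,1],[0,0,1],[0,0,1],[0,0,1],[0,0,1]],"grip":[-1,-1,-1,-1,-1,-1,-1,-1,-1,-1]}'
python3 -m creep '{"xyz":[[0.15,0.27,0],[0.15,0.27,0],[0.15,0.27,0],[0.15,0.27,0],[0.15,0.27,0],[0.15,0.27,0],[0.15,0.27,0],[0.15,0.27,0],[0.15,0.27,0],[0.15,0.27,0]],"rotation":[[0,0,1],[0,0,1],[0,0,1],[0,0,1],[0,0,1],[0,0,1],[0,0,1],[0,0,1],[0,0,1],[0,0,1]],"grip":[-1,-1,-1,-1,-1,-1,-1,-1,-1,-1]}'
python3 - <<'E'
from h import *
o=get_obs();print(o["t"],o["tcp_pos"],o["orientation"],o["qpos"])
c=get_calibration("wrist");p,d=grab_frame("wrist");cv2.imwrite("pics/w1.png",p);np.save("w1.npy",d);print(c)
R=c["R"];X=R@np.array([.5017,-.1731,.23])+c["t"];print("predicted knob px",c["fx"]*X[0]/X[2]+c["cx"],c["fy"]*X[1]/X[2]+c["cy"])
E
```

```text
t: 0.93
tcp_pos: [0.2977, -0.5244, 0.3655]
orientation: [0.85, 0.526, -0.001, 0.002]
ft_force: [0.2, -0.2, -0.1]
width: 0.0941
gripper_force: 0.0
t: 1.77
tcp_pos: [0.3573, -0.4154, 0.3619]
orientation: [0.619, 0.785, 0.0, -0.0]
ft_force: [0.3, -0.5, 0.5]
width: 0.0936
gripper_force: 0.0
t: 2.6
tcp_pos: [0.4173, -0.3074, 0.3619]
orientation: [0.313, 0.95, 0.0, -0.0]
ft_force: [0.7, -0.4, -0.9]
width: 0.094
gripper_force: 0.0
t: 3.43
tcp_pos: [0.4773, -0.1995, 0.3619]
orientation: [-0.031, 1.0, 0.0, -0.0]
ft_force: [0.2, -0.9, -0.2]
width: 0.0937
gripper_force: 0.0
3.4333 [ 0.47726279 -0.19947338  0.36193538] [-3.05856613e-02  9.99532048e-01  2.71425696e-04 -3.58033014e-04] [-6.15325577e-01 -1.53082798e-01  1.71899382e+00  2.47158306e-06
  1.57658020e+00 -2.24730276e+00]
{'fx': 270.7053130695033, 'fy': 270.7053130695033, 'cx': 253.28222540311705, 'cy': 197.18601607503157, 'R': array([[-6.08315110e-02,  9.98147964e-01,  4.11298180e-04],
       [ 9.65170164e-01,  5.87166447e-02,  2.54948839e-01],
       [ 2.54452514e-01,  1.59058958e-02, -9.66954456e-01]]), 't': array([ 0.22843455, -0.51073201,  0.40815198])}
predicted knob px 275.26797196754546 216.3289955482993
```

View pics/w1.png

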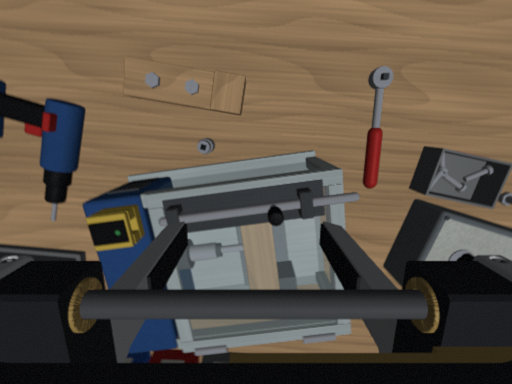

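The wrist view shows the knob at (276,215), which agrees with the prediction of (275,216). The rod runs from (190,218) to (357,197), and the keeper is at (115,230).

Run:
```python
from h import *
c=get_calibration("wrist");p=cv2.imread("pics/w1.png")
m=cv2.inRange(p[195:235,262:292],(0,0,0),(45,45,45));n,l,s,ce=cv2.connectedComponentsWithStats(m);print(s,ce+[262,195])
a=ray(c,190,217.5,.189);b=ray(c,355,197,.189);d=b-a;print(a,b,"yaw",np.degrees(np.arctan2(-d[0],d[1])))
k=ray(c,276,215,.232);print("knob",k,tri([(c,276,214.5),(get_calibration("top"),302.3,200.2)]),"delta",k-get_obs()["tcp_pos"])
```

```text
[[  0   0  30  40 958]
 [  5  11  17  19 242]] [[276.88935282 214.23799582]
 [274.95867769 215.53719008]]
[ 0.52492628 -0.27815816  0.189     ] [ 0.48350744 -0.06703375  0.189     ] yaw 11.09944634379291
knob [ 0.50008679 -0.17092196  0.232     ] [ 0.50033833 -0.17188541  0.23265355] delta [ 0.02214867  0.0271039  -0.13002419]
```

```bash
python3 -m creep '{"xyz":[[0.125,0.135,0],[0.125,0.135,0],[0.125,0.135,0],[0.125,0.135,0],[0.125,0.135,0],[0,0,-0.5],[0,0,-0.5],[0,0,-0.5],[0,0,-0.4],[0,0,0]],"rotation":[[0,0,0.38],[0,0,0.38],[0,0,0.38],[0,0,0.38],[0,0,0.38],[0,0,0],[0,0,0],[0,0,0],[0,0,0],[0,0,0]],"grip":[-1,-1,-1,-1,-1,-1,-1,-1,-1,-1]}'
python3 - <<'E'
from h import *
c=get_calibration("wrist");p,d=grab_frame("wrist");cv2.imwrite("pics/w2.png",p)
o=get_obs();print(o["tcp_pos"],o["orientation"],o["ft_force"])
for z in(.225,.237):
    X=c["R"]@np.array([.502,-.172,z])+c["t"];print(c["fx"]*X[0]/X[2]+c["cx"],c["fy"]*X[1]/X[2]+c["cy"])
E
```

```text
t: 4.32
tcp_pos: [0.5008, -0.172, 0.2824]
orientation: [-0.095, 0.995, 0.002, -0.003]
ft_force: [0.5, 0.5, -0.8]
width: 0.0943
gripper_force: 0.0
[ 0.50155835 -0.17250305  0.28464665] [-0.09540576  0.99543652  0.00118511 -0.0015734 ] [-0.48956293 -0.02705011 -0.18124205]
253.1888728023125 217.30575523205877
253.2509600149941 222.0527980472764
```

View pics/w2.png

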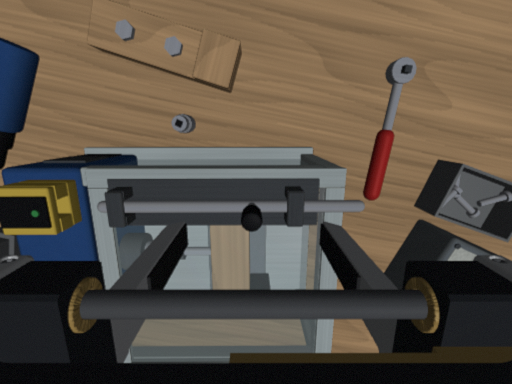

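The knob is centred at (252,217) and the rod lies horizontal in the picture, so the yaw is right. I'll go down and pinch.

```bash
python3 -m creep '{"xyz":[[0.01,0,-0.3],[0,0,-0.3],[0,0,-0.3],[0,0,-0.3],[0,0,-0.2],[0,0,0],[0,0,0],[0,0,0],[0,0,0],[0,0,0]],"rotation":[[0,0,0],[0,0,0],[0,0,0],[0,0,0],[0,0,0],[0,0,0],[0,0,0],[0,0,0],[0,0,0],[0,0,0]],"grip":[-1,-1,-1,-1,-1,1,1,1,1,1]}' 12
python3 -m creep '{"xyz":[[0,0,0],[0,0,0],[0,0,0],[0,0,0]],"rotation":[[0,0,0],[0,0,0],[0,0,0],[0,0,0]],"grip":[1,1,1,1]}'
```

```text
t: 5.2
tcp_pos: [0.503, -0.1734, 0.2313]
orientation: [-0.095, 0.995, -0.0, 0.001]
ft_force: [-0.8, -0.0, -0.1]
width: 0.0641
gripper_force: 0.0
t: 5.53
tcp_pos: [0.5026, -0.1732, 0.2306]
orientation: [-0.095, 0.995, -0.0, 0.0]
ft_force: [0.7, 0.0, -0.0]
width: 0.0373
gripper_force: 0.0
```

```bash
python3 -m creep '{"xyz":[[0,0,0],[0,0,0],[0,0,0],[0,0,0],[0.024,-0.123,0],[0.024,-0.123,0],[0.024,-0.123,0],[0.024,-0.123,0],[0.024,-0.123,0],[0.024,-0.123,0]],"rotation":[[0,0,0],[0,0,0],[0,0,0],[0,0,0],[0,0,0],[0,0,0],[0,0,0],[0,0,0],[0,0,0],[0,0,0]],"grip":[1,1,1,1,1,1,1,1,1,1]}' 15
python3 -m creep '{"xyz":[[0.024,-0.123,0],[0.024,-0.123,0],[0,0,0],[0,0,0]],"rotation":[[0,0,0],[0,0,0],[0,0,0],[0,0,0]],"grip":[1,1,1,1]}'
```

```text
t: 6.37
tcp_pos: [0.5084, -0.2033, 0.2304]
orientation: [-0.095, 0.995, 0.0, -0.0]
ft_force: [-1.5, 2.3, 1.1]
width: 0.0177
gripper_force: 15.0
t: 6.7
tcp_pos: [0.5105, -0.2137, 0.2304]
orientation: [-0.095, 0.995, -0.001, 0.0]
ft_force: [-0.1, -1.7, -1.3]
width: 0.0179
gripper_force: 15.0
```

Gripped at 18 mm wide, and the knob slides with about 2 N. I'll go on in small rows to the stop.

```bash
python3 -m creep '{"xyz":[[0.015,-0.075,0],[0.015,-0.075,0],[0.015,-0.075,0]],"rotation":[[0,0,0],[0,0,0],[0,0,0]],"grip":[1,1,1]}'
python3 -m creep '{"xyz":[[0.015,-0.075,0],[0.015,-0.075,0]],"rotation":[[0,0,0],[0,0,0]],"grip":[1,1]}'
python3 -m creep '{"xyz":[[0.01,-0.05,0],[0.01,-0.05,0]],"rotation":[[0,0,0],[0,0,0]],"grip":[1,1]}'
```

```text
t: 6.95
tcp_pos: [0.512, -0.2214, 0.2304]
orientation: [-0.095, 0.995, 0.0, -0.0]
ft_force: [-0.4, 1.3, 1.7]
width: 0.0172
gripper_force: 15.0
t: 7.12
tcp_pos: [0.5132, -0.2276, 0.2304]
orientation: [-0.095, 0.995, 0.0, -0.0]
ft_force: [-0.8, 2.4, 1.1]
width: 0.0172
gripper_force: 15.0
t: 7.28
tcp_pos: [0.5138, -0.2308, 0.2304]
orientation: [-0.095, 0.995, 0.001, -0.0]
ft_force: [-2.5, 9.9, 4.1]
width: 0.0176
gripper_force: 15.0
```

```bash
python3 -m creep '{"xyz":[[0.01,-0.04,0],[0,0,0],[0,0,0]],"rotation":[[0,0,0],[0,0,0],[0,0,0]],"grip":[1,1,1]}'
python3 -m creep '{"xyz":[[0.01,-0.03,0],[0,0,0]],"rotation":[[0,0,0],[0,0,0]],"grip":[1,1]}'
```

```text
t: 7.53
tcp_pos: [0.5139, -0.2309, 0.2304]
orientation: [-0.095, 0.995, 0.003, -0.001]
ft_force: [-4.9, 10.4, 5.8]
width: 0.0177
gripper_force: 15.0
t: 7.7
tcp_pos: [0.5139, -0.2309, 0.2303]
orientation: [-0.095, 0.995, 0.004, -0.002]
ft_force: [-6.3, 13.9, 7.0]
width: 0.0179
gripper_force: 15.0
```

The stop is solid: 58.6 mm travelled and the force is rising with no further motion. I'll ease off, release, lift and check.

```bash
python3 -m creep '{"xyz":[[-0.02,0.06,0],[0,0,0],[0,0,0],[0,0,0],[0,0,0],[0,0,0],[0,0,0.3],[0,0,0.4],[0,0,0.5],[0,0,0.5]],"rotation":[[0,0,0],[0,0,0],[0,0,0],[0,0,0],[0,0,0],[0,0,0],[0,0,0],[0,0,0],[0,0,0],[0,0,0]],"grip":[1,-1,-1,-1,-1,-1,-1,-1,-1,-1]}'
python3 - <<'E'
from h import *
o=get_obs();c=get_calibration("wrist");p,d=grab_frame("wrist");cv2.imwrite("pics/w3.png",p);print(o["tcp_pos"],o["width"])
X=c["R"]@np.array([.514,-.231,.237])+c["t"];u,v=c["fx"]*X[0]/X[2]+c["cx"],c["fy"]*X[1]/X[2]+c["cy"];print(u,v)
E
```

```text
t: 8.53
tcp_pos: [0.514, -0.232, 0.2999]
orientation: [-0.095, 0.995, -0.0, 0.0]
ft_force: [-0.1, -0.6, 0.2]
width: 0.0745
gripper_force: 0.0
[ 0.51401117 -0.23203662  0.29991334] 0.07445078605969407
254.90299294737184 213.86771521180373
```

View pics/w3.png

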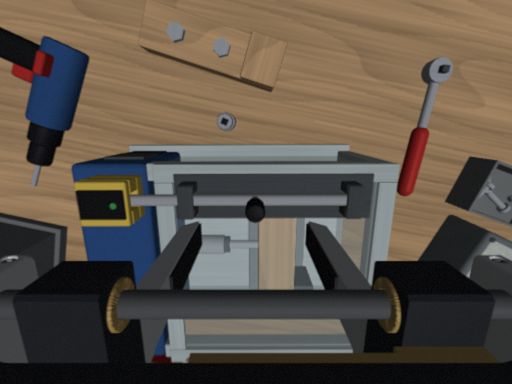

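The rod is in the keeper's mouth at about (135,200), with the knob at (255,210). On to the selector.

```bash
python3 -m creep '{"xyz":[[0.1,0.4,0.2],[0.17,0.7,0],[0.17,0.8,0],[0.17,0.8,0],[0.17,0.8,0],[0.17,0.8,0],[0.17,0.8,0],[0.17,0.8,0],[0.17,0.8,0],[0.17,0.8,0]],"rotation":[[0,0,0.2],[0,0,0.2],[0,0,0.2],[0,0,0.2],[0,0,0.2],[0,0,0.2],[0,0,0.2],[0,0,0.2],[0,0,0.2],[0,0,0.2]],"grip":[-1,-1,-1,-1,-1,-1,-1,-1,-1,-1]}'
python3 -m creep '{"xyz":[[0.17,0.8,0],[0.17,0.8,0],[0.17,0.8,0],[0.17,0.2,0],[0.02,0,-0.5],[0,0,-0.5],[0,0,0]],"rotation":[[0,0,0.1],[0,0,0.1],[0,0,0],[0,0,0],[0,0,0],[0,0,0],[0,0,0]],"grip":[-1,-1,-1,-1,-1,-1,-1]}'
python3 - <<'E'
from h import *
o=get_obs();c=get_calibration("wrist");p,d=grab_frame("wrist");cv2.imwrite("pics/w4.png",p);np.save("w4.npy",d);print(o["tcp_pos"],o["orientation"],o["qpos"])
X=c["R"]@np.array([.609,.172,.133])+c["t"];u,v=c["fx"]*X[0]/X[2]+c["cx"],c["fy"]*X[1]/X[2]+c["cy"];print(u,v)
E
```

```text
t: 9.42
tcp_pos: [0.5795, 0.0696, 0.3068]
orientation: [-0.165, 0.986, -0.0, 0.0]
ft_force: [-0.2, 0.6, 0.6]
width: 0.0938
gripper_force: 0.0
t: 10.0
tcp_pos: [0.6055, 0.1715, 0.2618]
orientation: [-0.171, 0.985, 0.0, -0.004]
ft_force: [-1.0, 0.3, -0.9]
width: 0.0941
gripper_force: 0.0
[0.60549126 0.17149425 0.26181808] [-1.71143473e-01  9.85239073e-01  8.39364320e-05 -3.72470779e-03] [ 9.62759926e-02  1.72252201e-01  1.56993697e+00 -4.01485737e-04
  1.40684428e+00 -1.81843604e+00]
252.7977136319526 198.9171532604545
```

View pics/w4.png

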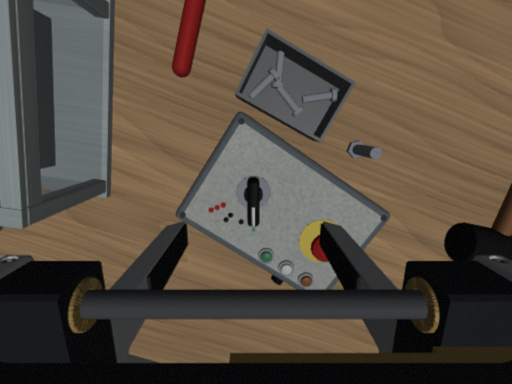

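The bar runs from (253,177) to (254,227), with the white pointer line at the bottom; the ring is at (253,192) and the e-stop at (322,245). I'll locate the axis and the bar's yaw.

Run:
```python
from h import *
c=get_calibration("wrist");p=cv2.imread("pics/w4.png");d=np.load("w4.npy");o=get_obs()
v,u=np.mgrid[150:250,215:300];z=d[150:250,215:300]
X=np.stack([(u-c["cx"])/c["fx"]*z,(v-c["cy"])/c["fy"]*z,z],-1).reshape(-1,3);W=(X-c["t"])@np.array(c["R"])
r=np.hypot(W[:,0]-.609,W[:,1]-.172);q=W[(W[:,2]>.122)&(W[:,2]<.145)&(r<.05)];print(len(q),np.median(q[:,2]))
(cx,cy),wh,a=cv2.minAreaRect((q[:,:2]*1000).astype(np.float32));print(cx,cy,wh,a)
print("panel z",np.median(W[(r>.04)&(r<.06)][:,2]))
e=np.linalg.svd(q[:,:2]-q[:,:2].mean(0))[2][0];e*=np.sign(e[0]);yaw=np.arctan2(e[1],e[0])
ax=np.array([cx,cy])/1000-.004*e;print("yaw",np.degrees(yaw),"axis",ax,"tool yaw",np.degrees(2*np.arctan2(o["orientation"][1],o["orientation"][0])),o["tcp_pos"])
hsv=cv2.cvtColor(p,cv2.COLOR_BGR2HSV);m=cv2.inRange(hsv,(0,150,60),(6,255,255));m[:200]=0;m[270:]=0;m[:,:290]=0;print("red px",cv2.mean(np.argwhere(m).astype(np.float64).reshape(-1,1,2)))
ends=[ray(c,253,177.5,.133),ray(c,254,226,.133)];print(ends,np.linalg.norm(ends[0]-ends[1]));print("ring",ray(c,253,192.5,.093))
```

```text
584 0.13529195703151464
616.4012451171875 174.49229431152344 (55.19794845581055, 13.720132827758789) 19.790571212768555
panel z 0.09335151130048372
yaw 20.462395804739476 axis [0.61265364 0.17309392] tool yaw 199.68422402098903 [0.60620799 0.1713812  0.26398775]
red px (251.10752688172045, 318.5537634408602, 0.0, 0.0)
[array([0.58750855, 0.16413541, 0.133     ]), array([0.64057775, 0.18431227, 0.133     ])] 0.05677539503511372
ring [0.61258747 0.17307959 0.093     ]
```

```bash
python3 -m creep '{"xyz":[[0.08,0.02,0],[0.08,0.02,-0.3],[0,0,-0.5],[0,0,-0.5],[0,0,-0.5],[0,0,-0.5],[0,0,-0.4],[0,0,-0.3],[0,0,-0.2],[0,0,0]],"rotation":[[0,0,0],[0,0,0],[0,0,0],[0,0,0],[0,0,0],[0,0,0],[0,0,0],[0,0,0],[0,0,0],[0,0,0]],"grip":[-1,-1,-1,-1,-1,-1,-1,-1,-1,-1]}' 40
python3 -m creep '{"xyz":[[0,0,0]],"rotation":[[0,0,0]],"grip":[-1]}'
```

```text
t: 10.88
tcp_pos: [0.6131, 0.1734, 0.1369]
orientation: [-0.171, 0.985, 0.0, -0.001]
ft_force: [-0.5, 0.8, -0.0]
width: 0.0936
gripper_force: 0.0
t: 10.97
tcp_pos: [0.6141, 0.1736, 0.1389]
orientation: [-0.171, 0.985, -0.0, 0.0]
ft_force: [0.0, -0.0, 0.8]
width: 0.0937
gripper_force: 0.0
```

```bash
python3 -m creep '{"xyz":[[-0.03,-0.01,-0.2],[0,0,-0.15],[0,0,0],[0,0,0],[0,0,0],[0,0,0],[0,0,0],[0,0,0],[0,0,0],[0,0,0]],"rotation":[[0,0,0],[0,0,0],[0,0,0],[0,0,0],[0,0,0],[0,0,0],[0,0,0],[0,0,0],[0,0,0],[0,0,0]],"grip":[-1,-1,1,1,1,1,1,1,1,1]}' 40
python3 -m creep '{"xyz":[[0,0,0],[0,0,0],[0,0,0],[0,0,0],[0,0,0],[0,0,0]],"rotation":[[0,0,0],[0,0,0],[0,0,0],[0,0,0],[0,0,0],[0,0,0]],"grip":[1,1,1,1,1,1]}'
```

```text
t: 11.8
tcp_pos: [0.6125, 0.1733, 0.1246]
orientation: [-0.171, 0.985, -0.0, 0.0]
ft_force: [-0.3, 0.8, -0.8]
width: 0.0439
gripper_force: 0.0
t: 12.3
tcp_pos: [0.6123, 0.1736, 0.1245]
orientation: [-0.171, 0.985, 0.0, -0.0]
ft_force: [-0.9, 2.5, 0.2]
width: 0.0135
gripper_force: 40.0
```

```bash
python3 -m creep '{"xyz":[[0,0,0],[0,0,0],[0,0,0],[0,0,0],[0,0,0],[0,0,0],[0,0,0],[0,0,0],[0,0,0],[0,0,0]],"rotation":[[0,0,-0.7],[0,0,-0.7],[0,0,-0.7],[0,0,-0.7],[0,0,-0.7],[0,0,-0.7],[0,0,-0.7],[0,0,-0.7],[0,0,-0.7],[0,0,-0.7]],"grip":[1,1,1,1,1,1,1,1,1,1]}'
python3 - <<'E'
from h import *
o=get_obs();print(np.degrees(2*np.arctan2(o["orientation"][1],o["orientation"][0])),o["wrist_torque"],o["qpos"])
E
```

```text
t: 13.13
tcp_pos: [0.6124, 0.1732, 0.1245]
orientation: [0.073, 0.997, -0.0, -0.0]
ft_force: [-0.8, 0.8, 0.3]
width: 0.0136
gripper_force: 40.0
171.60228802551254 [ 0.02706755 -0.00397343  0.08975502] [ 9.79620732e-02  3.14592843e-01  1.66168769e+00 -4.52651322e-04
  1.16552569e+00 -1.32608802e+00]
```

```bash
python3 -m creep '{"xyz":[[0,0,0],[0,0,0],[0,0,0],[0,0,0],[0,0,0],[0,0,0],[0,0,0],[0,0,0],[0,0,0],[0,0,0]],"rotation":[[0,0,-0.7],[0,0,-0.7],[0,0,-0.7],[0,0,-0.7],[0,0,-0.7],[0,0,-0.7],[0,0,-0.7],[0,0,-0.7],[0,0,-0.7],[0,0,-0.7]],"grip":[1,1,1,1,1,1,1,1,1,1]}'
python3 -m creep '{"xyz":[[0,0,0],[0,0,0],[0,0,0],[0,0,0],[0,0,0],[0,0,0],[0,0,0],[0,0,0]],"rotation":[[0,0,-0.6],[0,0,-0.6],[0,0,-0.6],[0,0,-0.6],[0,0,-0.6],[0,0,-0.3],[0,0,0],[0,0,0]],"grip":[1,1,1,1,1,1,1,1]}'
python3 - <<'E'
from h import *
o=get_obs();print(np.degrees(2*np.arctan2(o["orientation"][1],o["orientation"][0])),o["wrist_torque"],o["qpos"])
S=get_calibration("scene");p,d=grab_frame("scene");q,_=grab_frame("wrist");t,_=grab_frame("top")
f=lambda a:cv2.resize(a,(400,300),interpolation=cv2.INTER_CUBIC)
cv2.imwrite("pics/f.png",np.vstack([np.hstack([f(p[195:285,205:325]),f(p[125:215,190:310])]),np.hstack([f(q),f(q[120:270,150:350])])]))
E
```

```text
t: 13.97
tcp_pos: [0.6122, 0.1728, 0.1244]
orientation: [0.312, 0.95, -0.001, -0.0]
ft_force: [-2.3, -1.4, 2.1]
width: 0.0135
gripper_force: 40.0
t: 14.63
tcp_pos: [0.6121, 0.1727, 0.1244]
orientation: [0.418, 0.908, -0.001, -0.0]
ft_force: [-3.4, -3.0, 1.2]
width: 0.0136
gripper_force: 40.0
130.56508812135806 [-0.66638219  0.53773732  0.10584341] [ 9.74951624e-02  3.14378034e-01  1.66197939e+00 -1.30931601e-03
  1.16656979e+00 -6.09983419e-01]
```

View pics/f.png

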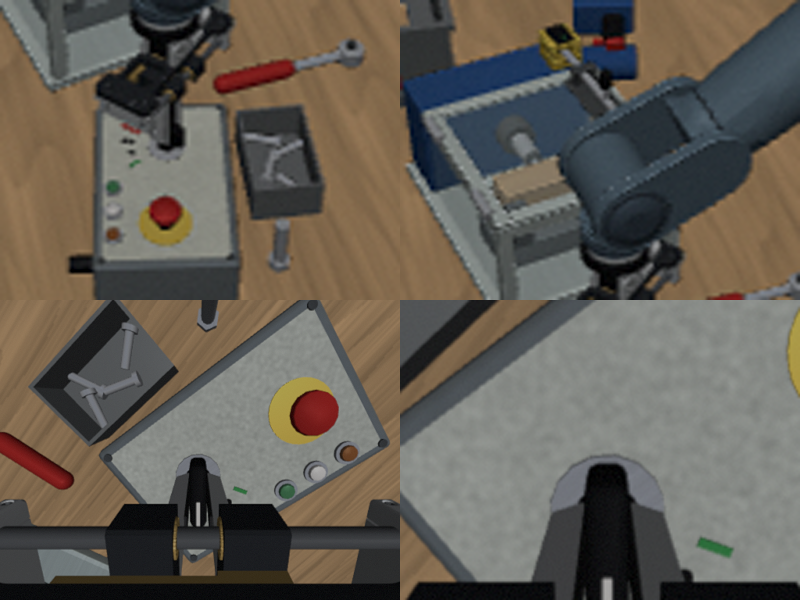

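The bar sits squarely between the fingers. The tool has turned 69°, or about 1.2 rad, inside the third notch and short of the stop, and the spring torque shows it is being held. The bolt is in the keeper and the e-stop, lid and bystanders are as they were.

```bash
python3 -c "
from cell import *
print(job_done())"
```

```text
the job is handed in; nothing more can be done
None
```

The bolt is fully home in its keeper, pushed to its end stop, and the fingers then turned the selector about 69° (1.2 rad) into the third notch and still hold it there; I handed the job in at about 15 s, with the verdict not shown to me.

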